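# Fit the fine screen and open the blast gate of a jeweller's dust box

## Robot

A 6-joint arm with a two-finger parallel gripper is mounted at the origin on the work surface. World frame = base frame: x ahead of the robot, y to its left, z up, the work surface at z = 0. Lengths are in m, angles in rad, forces in N, time in s.
With the tool pointing down it reaches from about 0.3 to 0.875 m from the base axis. Payload 6.4 kg.
Tool frame: the origin (TCP) lies at the centre of the arm's flange, where the gripper is bolted on; the fingertips stand 173 mm ahead of it and the grasp point (between the pads) lies ctrl.grip_point_offset ahead of it (ctrl.grip_point_offset is the distance from the TCP to the grasp point, in m); z points along the fingers, y is the direction in which the jaws open and shut (so a half turn about z gives the same grasp; the last joint's range is limited). The gripper opens to 85 mm and grips with 20 to 120 N. Pads are 22 mm wide; open, the fingers measure 114 mm over their backs; the gripper's body (76 mm by 85 mm) begins 54 mm behind the grasp point. The pads swing forward as they close: fully open they stand 13 mm farther back than shut.
Start: joints at [-1.556, 0.181, 1.607, -0, 1.354, -0.206], TCP at [0.126, -0.561, 0.405] pointing down, gripper open.
Joint ranges: [-2.99, 2.99], [-0.89, 2.07], [0.3, 2.58], [-1.14, 4.28], [0, 2.63], [-3.12, 3.12]. Speed limits (rad/s): [2.57, 2.57, 3.01, 3.14, 3.14, 3.14].

## Interface

Orientations are given as a unit quaternion [w, x, y, z].
In Python, from bench import ctrl, cams, boxes_of, landmark_of gives the robot as it stands.
- The arm moves only by the shell command python3 -m handwheel 'ROWS'. ROWS is JSON, a list of rows, each an object with "offset": the shift along the tool's x, y, z in m, a list of three; "spin": the turn about the tool's z in degrees; "grip": the opening, from 0 (shut) to 1 (fully open). A call has 1 to 20 rows; each row is the pose to reach, as a shift and turn from the pose commanded when the call began, along the tool's axes at that moment; what a row does not reach only later rows make up. A row lasts 1/8 s, in which the tool goes at most 62.5 mm and 10.7 degrees, less where a joint would pass 70% of its speed; a pose out of reach is approached as far as the arm can. A call with a gripper value outside its range is refused whole. The fingers move at their own pace and stop on an object; the grip force is fixed at half the most. Time passes only in rows, so rows that repeat a pose let the fingers close. It gives the time, the measured TCP pose, the force and the opening at its end, in the units of the state.
- ctrl.get_obs(): the state, without advancing time (a new reading comes with each control period).
- cams.camera(name): name is "side" or "top"; returns a dict with "color" (420x560x3 uint8, red, green, blue), "camera_matrix" (3x3 intrinsics, pixels), "view" (4x4, takes a point from world to camera coordinates). Camera axes: x right, y up, looking along -z (the intrinsics and any distortion apply to the point x, -y, -z); pixel columns grow to the right and rows downward; lengths in m; the calibration is good to about 2 mm. A picture is of the moment at which its call begins. There is no depth.
- ctrl.hand_in(): hands the job in, once; it reports no verdict.
Trained networks look in a picture, given as the dict that the camera call returned (one of the last four; its "shot" number tells which), for a name from the list of things; names that differ only in an ending like _2 or _b are one class to them, and where a whole thing is asked for, a point or a joint stands for the part that bears it (a point fixed in the world has none). Each returns a list of dicts, best first, with "confidence" (0 to 1); they miss things now and then, are a little off and sometimes report something else, mostly with a low value. They report only what shows in the picture. A call takes as long as a camera call.
- boxes_of(picture, thing): "uv" ([column, row] in pixels, amid what is visible of it).
- landmark_of(picture, thing): "uv" ([column, row] in pixels: a listed point, or the origin of a listed thing).
The state is a dict: "time_s": time; "q": joint angles; "dq": joint speeds; "joint_efforts": joint torques, N m; "eef_pos": TCP position; "eef_rot": TCP orientation; "wrist_force": force on the tool from outside, world axes, zero at the start; "torque": the same for the moment, N m; "opening": opening from 0.0 (shut) to 1.0 (fully open).
Only numpy, scipy, OpenCV 4.12 (cv2) and the standard library are available. Lean on these libraries where they do the work, as an engineer would, in place of code of your own. Each camera call takes 0.05 s, during which the arm holds its last target.

## Task

Get the bench dust box ready for filing: first, before touching its gate, take the blue fine-mesh screen out of the wooden rack by its tab and lower it gently into the slot in the top of the dust box, all the way home with its cap flat on the casing, and let go of it. Then pull the stiff slide gate of the duct open until the red line on its blade stands at the lip of the gate frame (40 mm open) and leave it there. Leave the other two screens in the rack and everything else on the bench where it stands.

Things in the scene. Friction and masses are not known exactly. Their poses are not given: they have to be found in the camera images.
- dust_box: Grey bench dust box, fixed, turned by up to 10 degrees; origin on the bench under its screen slot, z up. Sizes in its frame: screen section x -75..75, y -35..35, 130 high; hood with clear visor y -35..-170, x -83..75, 130 high, open to -x; gate frame x -55..55, y 63..85, 128 high; duct elbow and bench flange y 85..213, x -55..55, 107 high.
- screen_slot (a point): Slot in the flat top of the dust box: centre of its mouth, 130 above the bench. 96 long (x of this frame) x 12 wide (y), 80 deep. With a screen home its cap's underside lies on the casing at this height, so that the tab's centre is 20 above this point. Either face of the screen may look either way.
- gate (a joint): Slide gate in the duct: opening of the blade in m, 0 shut, 0.066 fully out; grows as its pull bar is drawn along -x of the slot's frame. Starts shut or up to 14 mm ajar. Stiff: sliding friction about 11 N plus drag; stays where it is left. The red line on the blade reaches the frame's front lip at 0.040 (thin black lines at 0.020 and 0.060).
- gate_pull (a point): Centre of the top end of the gate's upright black pull bar, 154 above the bench. The bar, 16 x 16, runs 100 down from here and moves with the blade; shut it is at x -99, y +74 in the slot's frame. Behind it (+x) runs the 3 thick upright blade, its top edge 44 below this point; the gate frame's lip is 36 behind the bar's rear face when shut.
- screen_blue_tab (a point): Framed mesh screen, blue, fine: the one to fit. Stands upright in one of the rack's three slots (varies). Frame 90 wide (x) x 8 thick (y) x 75 tall; on it a cap flange 106 x 18 x 4, then a ribbed pull tab 50 (x) x 10 (y) x 32 tall. Point: the tab's centre, 95 above the frame's bottom edge, 20 above the cap's underside, 16 below the tab's top. 120 g.
- screen_yellow_tab (a point): Framed mesh screen, yellow; stays in the rack. Stands upright in one of the rack's three slots (varies). Frame 90 wide (x) x 8 thick (y) x 75 tall; on it a cap flange 106 x 18 x 4, then a ribbed pull tab 50 (x) x 10 (y) x 32 tall. Point: the tab's centre, 95 above the frame's bottom edge, 20 above the cap's underside, 16 below the tab's top. 120 g.
- screen_grey_tab (a point): Framed mesh screen, grey; stays in the rack. Stands upright in one of the rack's three slots (varies). Frame 90 wide (x) x 8 thick (y) x 75 tall; on it a cap flange 106 x 18 x 4, then a ribbed pull tab 50 (x) x 10 (y) x 32 tall. Point: the tab's centre, 95 above the frame's bottom edge, 20 above the cap's underside, 16 below the tab's top. 120 g.
- rack: Wooden screen rack fixed to the bench, 116 (x) x 156 (y) x 45 high, origin under its centre; three slots along its x at y -50, 0 and +50, each 94 x 10.8 and 33 deep, so a screen's bottom edge stands 12 above the bench and its tab's centre 107. It stands either right or left of the dust box, turned by up to about 23 degrees.
- burr_block: Blue block with burrs stuck in it, 75 (x) x 115 (y) x 32, burrs to 85 high, fixed; origin under its centre. It takes the side that the rack does not.
- tumbler: Drinking glass, 72 across at the rim, 115 high, origin under its centre; right of the hood. Do not disturb.
- flux_bottle: Amber flux bottle, 40 across, 165 high, origin under its centre; close on the left of the gate's path. Do not disturb.
- water_bottle: Clear bottle with green cap, 64 across, 210 high, origin under its centre; in front of the dust box, close on the right of the gate's path. Do not disturb.
- white_jar: White jar with lid, 60 across, 50 high, origin under its centre; between the hood and the robot. Do not disturb.
- mallet: Mallet lying on the bench: head 42 across and 85 long (y), 42 high, origin under the head; handle along its x from -205 to +5. Before the gate's path. Do not disturb.

How it is judged:
On the way, in this order (a step that is already met when the one before it is completed fails the run):
1. the blue screen is fully home in the dust box's slot and let go, with the gate not yet opened (under 22 mm) (z of screen_blue_tab in the frame of screen_slot between 0.012 and 0.0235 m and x of screen_blue_tab in the frame of screen_slot between -0.008 and 0.008 m and y of screen_blue_tab in the frame of screen_slot between -0.006 and 0.006 m and angle between screen_blue_tab's own z axis and vertical below 0.05 rad and value of joint gate below 0.022 m and contact force between the fingers and screen_blue below 0.1 N), for 0.2 s.
2. the gate is open at the red line, 40 mm, within 5 mm (value of joint gate between 0.035 and 0.045 m), for 0.2 s.
At the end, for the whole second after the job is handed in: Blue screen home in the slot (cap within 3.5 mm of the casing, within 8 mm along and 6 mm across the slot, upright within 3 degrees), at rest; gate 40 mm open within 5 mm; the other screens, glass, bottles, jar and mallet within 20 mm of where they stood (all of step 2 and z of screen_blue_tab in the frame of screen_slot between 0.012 and 0.0235 m and x of screen_blue_tab in the frame of screen_slot between -0.008 and 0.008 m and y of screen_blue_tab in the frame of screen_slot between -0.006 and 0.006 m and angle between screen_blue_tab's own z axis and vertical below 0.05 rad and linear speed of screen_blue below 0.02 m/s and distance of each of tumbler, flux_bottle, water_bottle, white_jar, mallet, screen_yellow_tab, screen_grey_tab from where it was at the start of the episode below 0.02 m); the robot touches nothing.
It fails at once if the blue screen is dropped (faster than 0.5 m/s while not held) (linear speed of screen_blue above 0.5 m/s and contact force between the fingers and screen_blue below 0.1 N).
It fails at once if another screen, the glass, a bottle, the jar or the mallet is shifted by more than 20 mm or knocked over (not (distance of each of tumbler, flux_bottle, water_bottle, white_jar, mallet, screen_yellow_tab, screen_grey_tab from where it was at the start of the episode below 0.02 m) or angle between any of tumbler, flux_bottle, water_bottle, white_jar's own z axis and vertical above 0.4 rad).
It also fails if it takes over 54 s, if anything falls off the work surface, if the arm or the gripper's body presses on something with over 40 N, if the wrist force passes 120 N, or if a joint passes its speed limit or range.

## Working session

There is one attempt and no reset: what is moved stays moved. The work goes in short steps, Python scripts to look and compute and a shell command to move; the robot and the scene stay as the last step left them, time stands still between calls to the robot, and variables do not carry over. Pictures are saved under pics/ and viewed, and the job is handed in when it is done.

```bash
ls; mkdir -p pics
cat > h.py <<'E'
import numpy as np, cv2
from bench import ctrl, cams, boxes_of, landmark_of
def shot(n):
    return cams.camera(n)
def save(p,name,scale=1.0,crop=None):
    im=p["color"][:,:,::-1]
    if crop: im=im[crop[1]:crop[3],crop[0]:crop[2]]
    if scale!=1: im=cv2.resize(im,None,fx=scale,fy=scale,interpolation=cv2.INTER_CUBIC)
    cv2.imwrite("pics/"+name,im)
def ray(p,uv):
    K=np.array(p["camera_matrix"]);V=np.array(p["view"])
    d=np.linalg.inv(K)@np.array([uv[0],uv[1],1.]); d=np.array([d[0],-d[1],-d[2]])
    R=V[:3,:3];t=V[:3,3]
    return -R.T@t, R.T@d/np.linalg.norm(d)
def onz(p,uv,z):
    c,d=ray(p,uv); return c+d*(z-c[2])/d[2]
def proj(p,X):
    K=np.array(p["camera_matrix"]);V=np.array(p["view"])
    c=V[:3,:3]@np.array(X)+V[:3,3]; q=K@np.array([c[0],-c[1],-c[2]]); return q[:2]/q[2]
def tri(ps,uvs):
    A=np.zeros((3,3));b=np.zeros(3)
    for p,uv in zip(ps,uvs):
        c,d=ray(p,uv);M=np.eye(3)-np.outer(d,d);A+=M;b+=M@c
    X=np.linalg.solve(A,b);return X
E
python3 - <<'E'
from h import *
t=shot("top");s=shot("side")
save(t,"t0.png",1.4);save(s,"s0.png",1.4)
print({k:(v if k!='color' else v.shape) for k,v in t.items()});print(s['camera_matrix'],s['view'])
print(ctrl.get_obs(),ctrl.grip_point_offset)
Z=dict(screen_slot=.13,gate_pull=.154,screen_blue_tab=.107,screen_yellow_tab=.107,screen_grey_tab=.107,rack=0,dust_box=0,burr_block=0,tumbler=0,flux_bottle=0,water_bottle=0,white_jar=0,mallet=0)
for k,z in Z.items():
    a=landmark_of(t,k);b=landmark_of(s,k)
    print(k,[(np.round(x['uv'],1).tolist(),round(x['confidence'],2),np.round(onz(t,x['uv'],z),4).tolist()) for x in a[:2]],'|',[(np.round(x['uv'],1).tolist(),round(x['confidence'],2),np.round(onz(s,x['uv'],z),4).tolist()) for x in b[:2]], np.round(tri([t,s],[a[0]['uv'],b[0]['uv']]),4) if a and b else '')
E
```

```text
pics
{'color': (420, 560, 3), 'camera_matrix': array([[519.47238077,   0.        , 277.39075819],
       [  0.        , 519.47238077, 212.00696055],
       [  0.        ,   0.        ,   1.        ]]), 'view': array([[ 0.11369912, -0.99350694,  0.00405797, -0.0483134 ],
       [ 0.97140887,  0.11202513,  0.20932077, -0.57176114],
       [-0.20841623, -0.01985764,  0.97783861, -1.26063849],
       [ 0.        ,  0.        ,  0.        ,  1.        ]]), 'shot': 1}
[[380.08981221   0.         277.76486171]
 [  0.         380.08981221 210.64715127]
 [  0.           0.           1.        ]] [[-0.78671225 -0.61687694 -0.0233811   0.46138887]
 [ 0.34057051 -0.46530123  0.81701071 -0.27467824]
 [-0.51487432  0.63478942  0.57614827 -0.85280996]
 [ 0.          0.          0.          1.        ]]
{'time_s': 0.1, 'q': array([-1.55629067e+00,  1.81451701e-01,  1.60787491e+00, -6.01882090e-06,
        1.35380712e+00, -2.06318292e-01]), 'dq': array([ 0.00072285, -0.00156652, -0.00342909, -0.00020433,  0.00046208,
        0.00130005]), 'joint_efforts': array([-3.37536731e-04, -4.45882308e+01, -3.5
[... 1837 characters left out ...]
8.2, 195.1], 0.94, [0.6143, 0.1814, 0.0]), ([282.0, 177.1], 0.69, [0.6837, 0.0171, 0.0])] | [([231.3, 264.2], 0.96, [0.6117, 0.177, 0.0]), ([360.1, 196.3], 0.22, [0.4891, -0.3394, 0.0])] [0.6118 0.1797 0.0027]
water_bottle [([274.4, 238.0], 0.8, [0.516, 0.0184, 0.0])] | [([297.3, 247.9], 0.87, [0.5049, 0.012, 0.0])] [0.5101 0.0154 0.0014]
white_jar [([344.7, 273.3], 0.88, [0.4447, -0.1738, 0.0]), ([272.8, 236.0], 0.73, [0.5208, 0.0232, 0.0])] | [([347.2, 225.4], 0.94, [0.4423, -0.1676, 0.0]), ([293.7, 250.3], 0.66, [0.5071, 0.0267, 0.0])] [ 0.4454 -0.1744 -0.0057]
mallet [([237.2, 274.5], 0.94, [0.4097, 0.1032, 0.0])] | [([305.7, 284.5], 0.76, [0.403, 0.1165, 0.0])] [ 0.411   0.1045 -0.015 ]
```

View pics/t0.png

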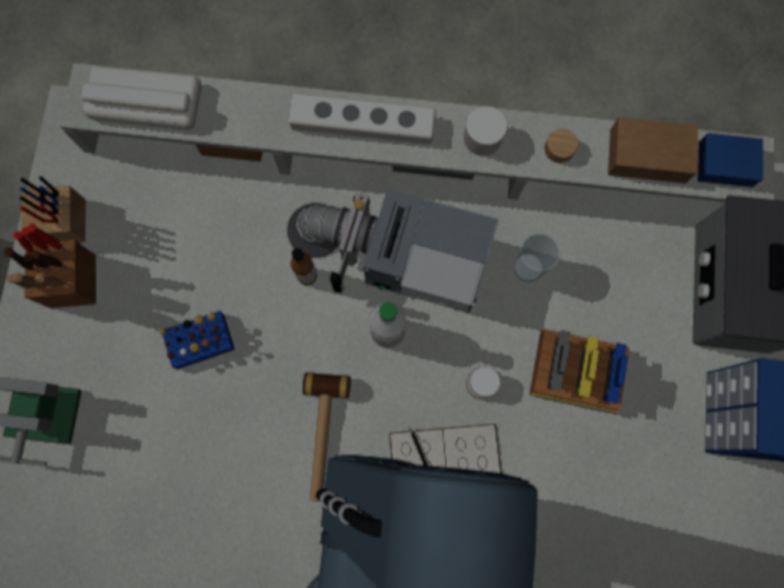

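View pics/s0.png

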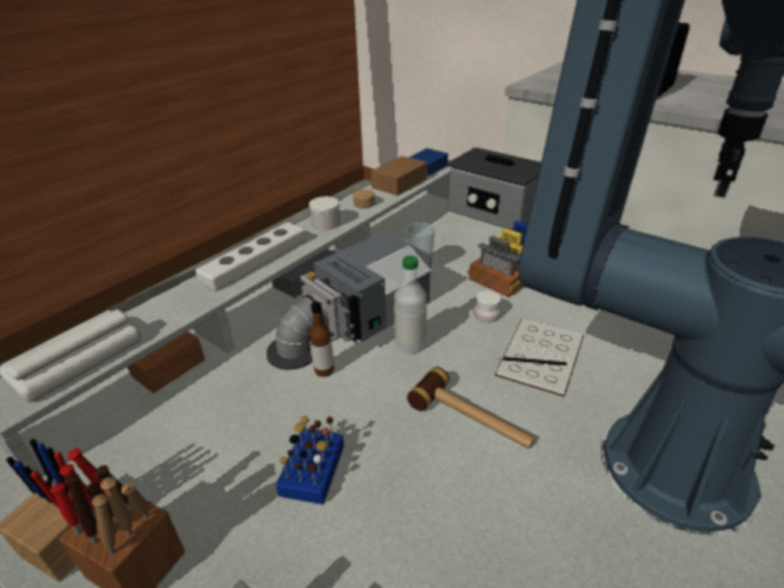

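Top view: the dust box is at about (430,245), its slot at (394,232), the gate pull at (337,283), and the rack is on the right with the blue screen in its outermost slot, (617,372). Next I'll zoom in to measure.

Run:
```python
from h import *
t=shot("top")
save(t,"t1.png",6,(200,130,330,220))
save(t,"t2.png",6,(370,220,480,300))
s=shot("side")
save(s,"s1.png",6,(190,160,320,260))
save(s,"s2.png",6,(320,140,400,220))
```

```text
(no output)
```

View pics/t1.png

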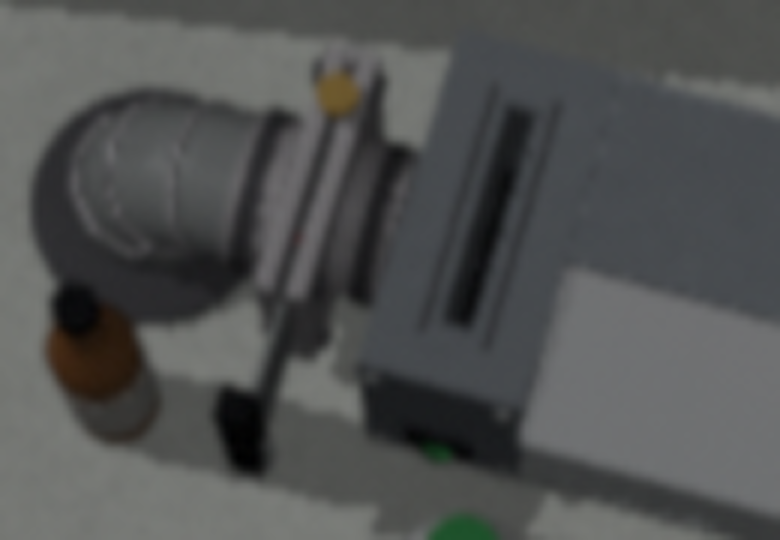

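View pics/t2.png

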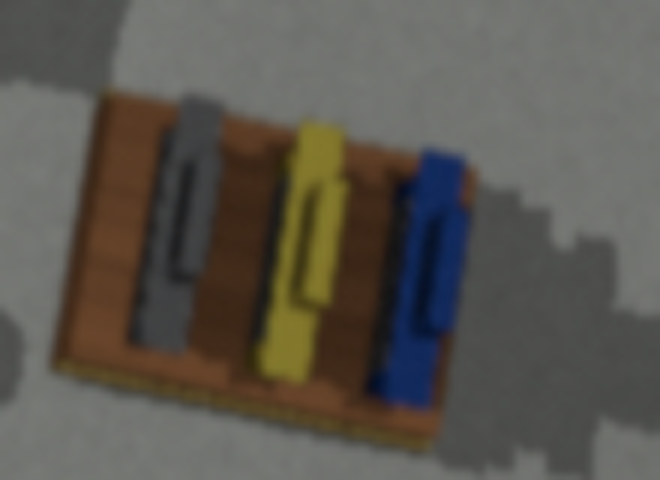

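View pics/s1.png

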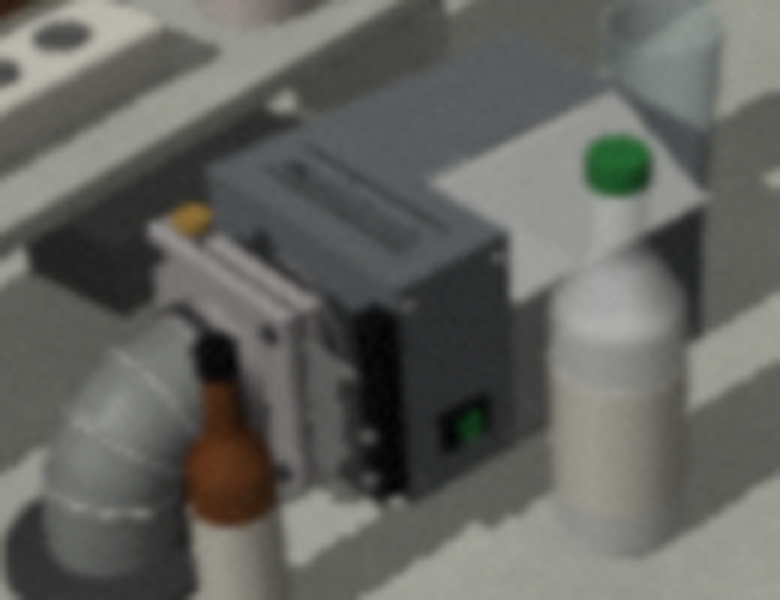

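View pics/s2.png

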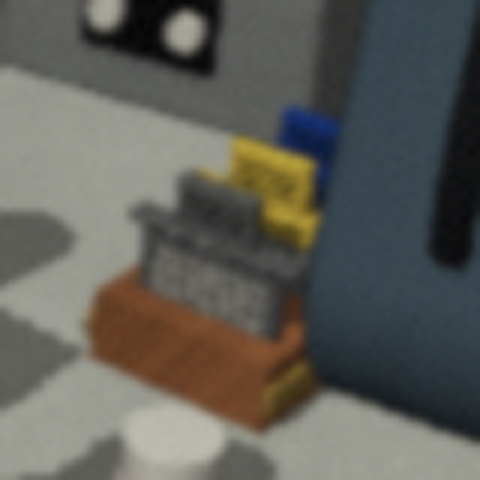

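Run:
```python
from h import *
import pickle
t=shot("top")
def T(o,x,y,z): 
    return onz(t,[(x+.5)/6-.5+o[0],(y+.5)/6-.5+o[1]],z)
o1=(200,130);o2=(370,220)
A=T(o1,519,108,.13);B=T(o1,460,322,.13)
print('slot',A,B,(A+B)/2,np.linalg.norm(A-B),np.degrees(np.arctan2(*(A-B)[[1,0]])))
C=T(o1,465,35,.13);D=T(o1,365,370,.13);print('case left edge',C,D,np.linalg.norm(C-D),np.degrees(np.arctan2(*(C-D)[[1,0]])))
print('pull', T(o1,233,392,.154),T(o1,242,400,.154))
print('bar bottom', T(o1,248,468,.154))
q=[T(o2,*c,.045) for c in [(107,93),(478,170),(438,438),(60,364)]]
print('rack',np.mean(q,0),[np.linalg.norm(q[i]-q[i-1]) for i in range(4)])
for a,b in [(3,0),(2,1)]: print(np.degrees(np.arctan2(*(q[b]-q[a])[[1,0]])))
for a,b in [(0,3),(1,2)]:pass
for n,(a,b) in dict(bluecap=((443,152),(410,404)),yelcap=((322,125),(285,378))).items():
    a=T(o2,*a,.091);b=T(o2,*b,.091);print(n,(a+b)/2,np.linalg.norm(a-b),np.degrees(np.arctan2(*(a-b)[[1,0]])))
# tab top corners blue
a=T(o2,447+11,212,.123);b=T(o2,440,332,.123);print('tabtop',(a+b)/2,np.linalg.norm(a-b),np.degrees(np.arctan2(*(a-b)[[1,0]])))
```

```text
slot [0.7230618 0.0130164 0.13     ] [0.6295963 0.0267509 0.13     ] [0.67632905 0.01988365 0.13      ] 0.09446923301562911 -8.359625052151687
case left edge [0.75205973 0.03873823 0.13      ] [0.6052195  0.06263449 0.13      ] 0.14877192378821122 -9.243085071953685
pull [0.58427707 0.11205707 0.154     ] [0.58145206 0.10809864 0.154     ]
bar bottom [0.55438069 0.10220371 0.154     ]
rack [ 0.48392789 -0.34170303  0.045     ] [np.float64(0.11730435628236606), np.float64(0.15917471314159543), np.float64(0.11493267031864345), np.float64(0.1589902261184619)]
-5.643304657552546
-5.7490052010009824
bluecap [ 0.47975904 -0.39324373  0.091     ] 0.10419898423998178 -4.611736574712272
yelcap [ 0.48483448 -0.34303788  0.091     ] 0.10510680977996391 -4.98296573019009
tabtop [ 0.47821291 -0.39220602  0.123     ] 0.048595926304729066 -5.738958159962881
```

```bash
python3 -m handwheel '[{"offset":[0.03,-0.007,0.004],"spin":1,"grip":0.4},{"offset":[0.08,-0.019,0.01],"spin":3.5,"grip":0.4},{"offset":[0.13,-0.03,0.015],"spin":6,"grip":0.4},{"offset":[0.18,-0.041,0.02],"spin":8.5,"grip":0.4},{"offset":[0.23,-0.053,0.027],"spin":11,"grip":0.4},{"offset":[0.28,-0.064,0.032],"spin":13.5,"grip":0.4},{"offset":[0.33,-0.076,0.038],"spin":16,"grip":0.4},{"offset":[0.365,-0.084,0.042],"spin":17.5,"grip":0.4},{"offset":[0.381,-0.0876,0.044],"spin":18.3,"grip":0.4},{"offset":[0.381,-0.0876,0.044],"spin":18.3,"grip":0.4},{"offset":[0.381,-0.0876,0.044],"spin":18.3,"grip":0.4}]'
python3 - <<'E'
from h import *
t=shot("top");s=shot("side")
save(t,"t3.png",5,(360,190,490,300));save(s,"s3.png",5,(300,80,440,200))
o=ctrl.get_obs();print(o['q'],o['eef_rot'])
E
```

```text
time_s: 2.92
eef_pos: [0.478, -0.3925, 0.3607]
eef_rot: [0.0, 0.999, -0.049, -0.0]
wrist_force: [-0.1, -0.1, -0.5]
opening: 0.403
[-8.79658098e-01  3.15405938e-01  1.53376769e+00 -2.21231052e-04
  1.29222982e+00  7.90784938e-01] [ 1.41585496e-04  9.98760577e-01 -4.97723743e-02 -1.46165185e-05]
```

View pics/t3.png

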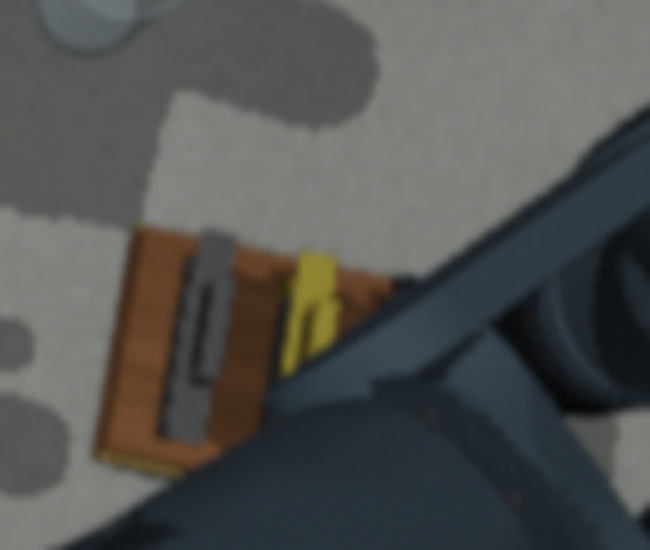

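View pics/s3.png

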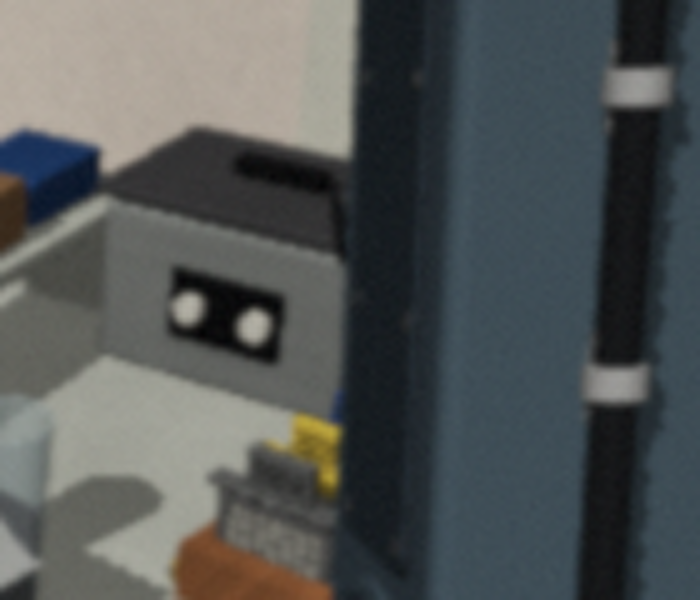

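The arm hides the rack in both views, so I'm relying on the fit. Its sizes matched the given ones to within 2 mm. Now I'll descend and watch the force.

```bash
python3 -m handwheel '[{"offset":[0,0,0.02],"spin":0,"grip":0.4},{"offset":[0,0,0.045],"spin":0,"grip":0.4},{"offset":[0,0,0.065],"spin":0,"grip":0.4},{"offset":[0,0,0.08],"spin":0,"grip":0.4},{"offset":[0,0,0.088],"spin":0,"grip":0.4},{"offset":[0,0,0.0915],"spin":0,"grip":0.4},{"offset":[0,0,0.0915],"spin":0,"grip":0.4}]'; python3 -m handwheel '[{"offset":[0,0,0],"spin":0,"grip":0},{"offset":[0,0,0],"spin":0,"grip":0},{"offset":[0,0,0],"spin":0,"grip":0},{"offset":[0,0,0],"spin":0,"grip":0},{"offset":[0,0,0],"spin":0,"grip":0},{"offset":[0,0,0],"spin":0,"grip":0}]'
```

```text
time_s: 3.9
eef_pos: [0.4787, -0.3923, 0.2695]
eef_rot: [0.0, 0.999, -0.049, 0.0]
wrist_force: [0.1, 0.0, 0.3]
opening: 0.4
time_s: 4.65
eef_pos: [0.4788, -0.3925, 0.2701]
eef_rot: [0.001, 0.999, -0.049, 0.001]
wrist_force: [0.4, -1.1, 5.9]
opening: 0.104
```

```bash
python3 -m handwheel '[{"offset":[0,0,-0.005],"spin":0,"grip":0},{"offset":[0,0,-0.015],"spin":0,"grip":0},{"offset":[0,0,-0.03],"spin":0,"grip":0},{"offset":[0,0,-0.05],"spin":0,"grip":0},{"offset":[0,0,-0.08],"spin":0,"grip":0},{"offset":[0,0,-0.115],"spin":0,"grip":0},{"offset":[0,0,-0.145],"spin":0,"grip":0},{"offset":[0,0,-0.165],"spin":0,"grip":0},{"offset":[0,0,-0.175],"spin":0,"grip":0},{"offset":[0,0,-0.175],"spin":0,"grip":0}]'
python3 - <<'E'
from h import *
t=shot("top");s=shot("side")
save(t,"t4.png",1.4);save(s,"s4.png",1.4)
E
```

```text
time_s: 5.9
eef_pos: [0.4785, -0.3921, 0.4445]
eef_rot: [0.0, 0.999, -0.049, 0.0]
wrist_force: [0.0, 0.1, -1.7]
opening: 0.107
```

View pics/s4.png

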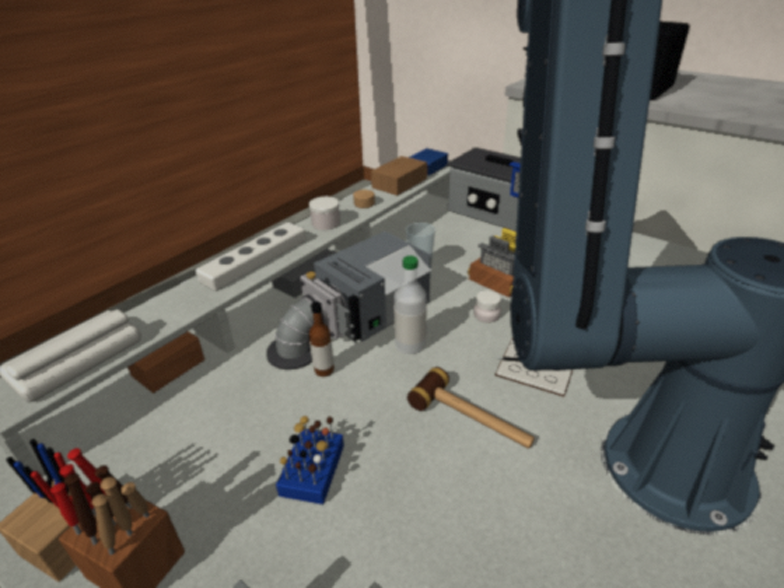

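```bash
python3 -m handwheel '[{"offset":[0.006,-0.016,0],"spin":0,"grip":0},{"offset":[0.019,-0.052,0],"spin":0.5,"grip":0},{"offset":[0.034,-0.095,0],"spin":1,"grip":0},{"offset":[0.05,-0.138,0],"spin":1.5,"grip":0},{"offset":[0.065,-0.181,0],"spin":1.5,"grip":0},{"offset":[0.081,-0.224,0],"spin":2,"grip":0},{"offset":[0.096,-0.267,0],"spin":2,"grip":0},{"offset":[0.112,-0.31,0],"spin":2.5,"grip":0},{"offset":[0.127,-0.352,0],"spin":2.8,"grip":0},{"offset":[0.141,-0.39,0],"spin":3,"grip":0},{"offset":[0.15,-0.415,0],"spin":3.1,"grip":0},{"offset":[0.1547,-0.4275,0],"spin":3.1,"grip":0},{"offset":[0.1547,-0.4275,0],"spin":3.1,"grip":0},{"offset":[0.1547,-0.4275,0],"spin":3.1,"grip":0}]'
python3 - <<'E'
from h import *
t=shot("top");s=shot("side")
save(t,"t5.png",6,(200,110,330,210));save(s,"s5.png",6,(190,120,320,220))
save(t,"t5f.png",1.4)
E
```

```text
time_s: 7.75
eef_pos: [0.6743, 0.0173, 0.444]
eef_rot: [0.0, 0.997, -0.077, -0.0]
wrist_force: [0.9, 0.1, -1.1]
opening: 0.103
```

View pics/t5.png

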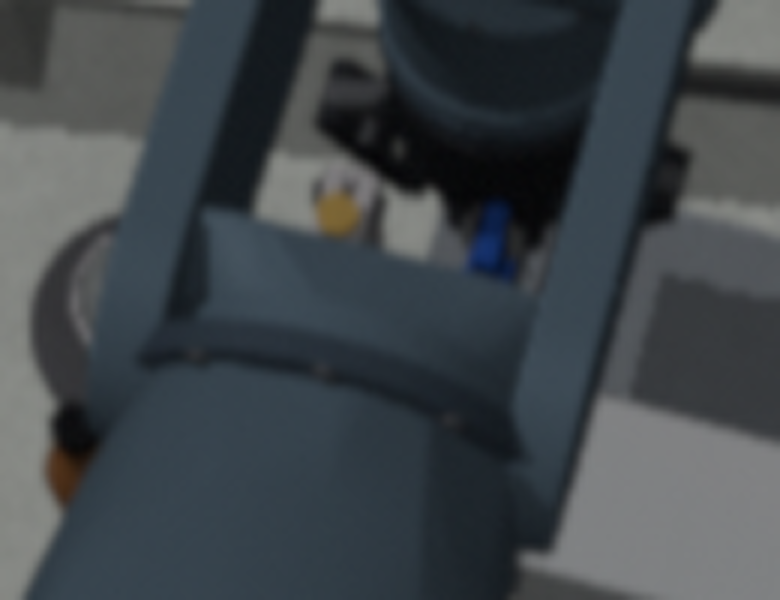

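View pics/s5.png

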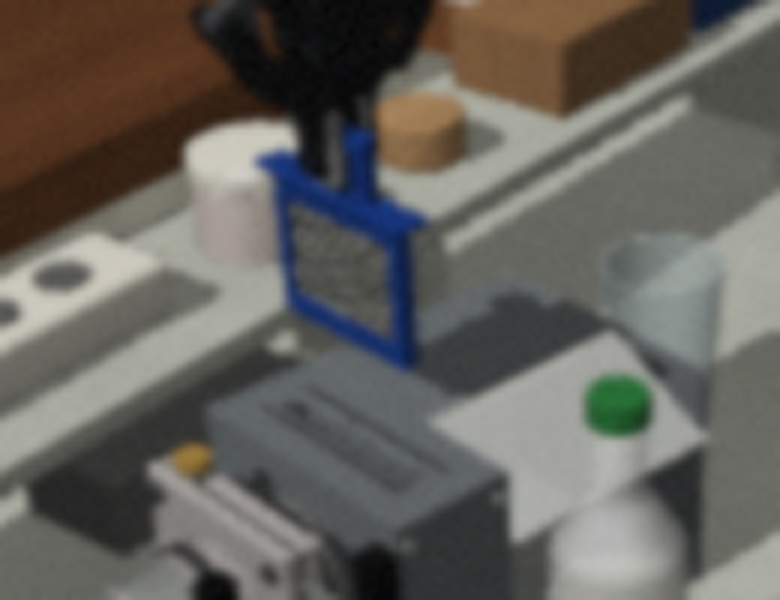

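Side view: the blue screen hangs above the casing, with its bottom corners at about (295,308) and (410,365) and the slot at (275..410, 405..490). I'll lower it to just above the casing and compare against projected wireframes.

```bash
python3 -m handwheel '[{"offset":[0,0,0.01],"spin":0,"grip":0},{"offset":[0,0,0.025],"spin":0,"grip":0},{"offset":[0,0,0.037],"spin":0,"grip":0},{"offset":[0,0,0.042],"spin":0,"grip":0},{"offset":[0,0,0.044],"spin":0,"grip":0},{"offset":[0,0,0.044],"spin":0,"grip":0},{"offset":[0,0,0.044],"spin":0,"grip":0}]'
cat >> h.py <<'E'
def fr(pos,yaw):
    c,s=np.cos(np.radians(yaw)),np.sin(np.radians(yaw))
    R=np.array([[c,-s,0],[s,c,0],[0,0,1]]); return lambda X:R@np.array(X,float)+np.array(pos)
def wire(im,p,f,box,col,crop,sc):
    (x0,x1),(y0,y1),(z0,z1)=box
    P=[[x,y,z] for x in(x0,x1) for y in(y0,y1) for z in(z0,z1)]
    for i in range(8):
        for b in (1,2,4):
            j=i^b
            if j>i:
                a=[(proj(p,f(P[k]))-np.array(crop[:2])+.5)*sc-.5 for k in(i,j)]
                cv2.line(im,*[tuple(int(round(v*16)) for v in q) for q in a],col,1,cv2.LINE_AA,4)
E
python3 - <<'E'
from h import *
t=shot("top");s=shot("side");o=ctrl.get_obs();print(o['eef_pos'],o['wrist_force'])
np.save('s6.npy',s['color']);
cr=(215,140,305,215);sc=8
im=cv2.resize(s['color'][cr[1]:cr[3],cr[0]:cr[2],::-1],None,fx=sc,fy=sc,interpolation=cv2.INTER_CUBIC)
cv2.imwrite('pics/s6a.png',im)
fb=fr([.675,.018,0],-8.8)
wire(im,s,fb,((-.048,.048),(-.006,.006),(.13,.13)),(0,255,255),cr,sc)
wire(im,s,fb,((-.075,.075),(-.035,.035),(0,.13)),(0,255,0),cr,sc)
e=o['eef_pos'];fs=fr([e[0],e[1],e[2]-.1547-.008],-8.8)
wire(im,s,fs,((-.045,.045),(-.004,.004),(-.095,-.02)),(0,0,255),cr,sc)
wire(im,s,fs,((-.053,.053),(-.009,.009),(-.02,-.016)),(255,0,255),cr,sc)
wire(im,s,fs,((-.025,.025),(-.005,.005),(-.016,.016)),(255,255,255),cr,sc)
cv2.imwrite('pics/s6b.png',im)
save(t,"t6.png",6,(200,110,330,210))
E
```

```text
time_s: 8.72
eef_pos: [0.6747, 0.0181, 0.4008]
eef_rot: [0.0, 0.997, -0.076, 0.001]
wrist_force: [-0.4, -0.1, -1.2]
opening: 0.103
[0.67463205 0.01808574 0.40071688] [ 0.99827241  0.08910546 -2.51050754]
```

View pics/s6a.png

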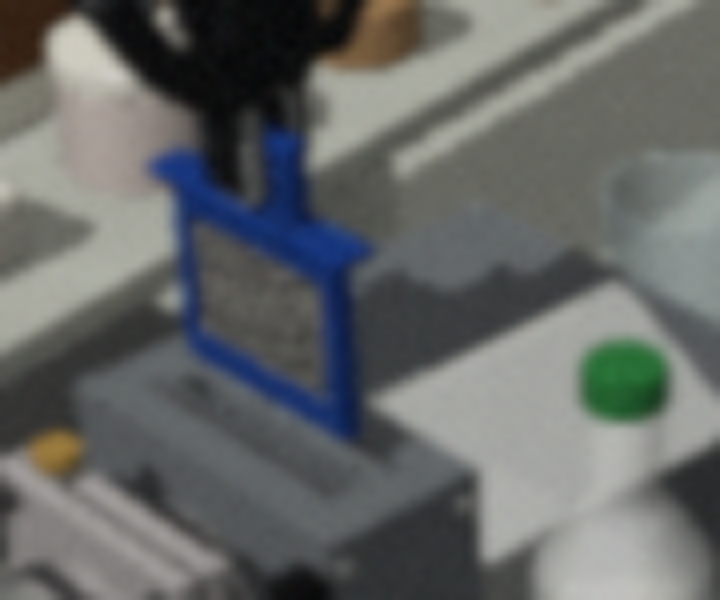

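View pics/s6b.png

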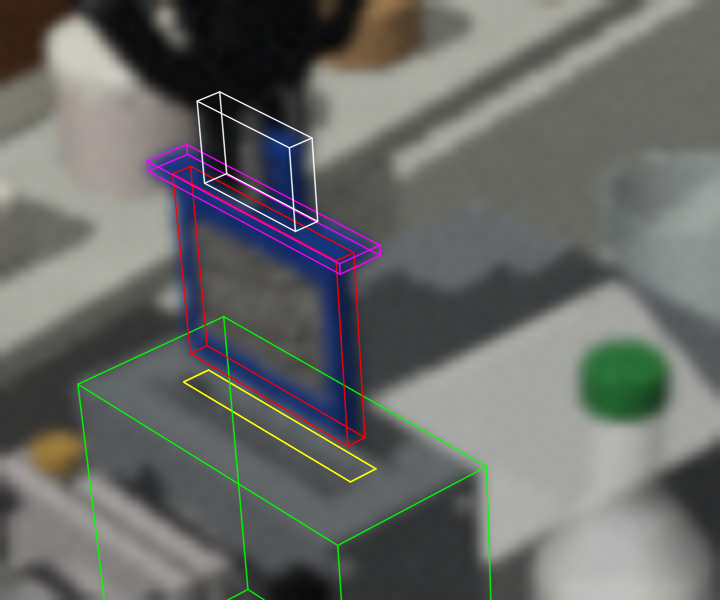

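View pics/t6.png

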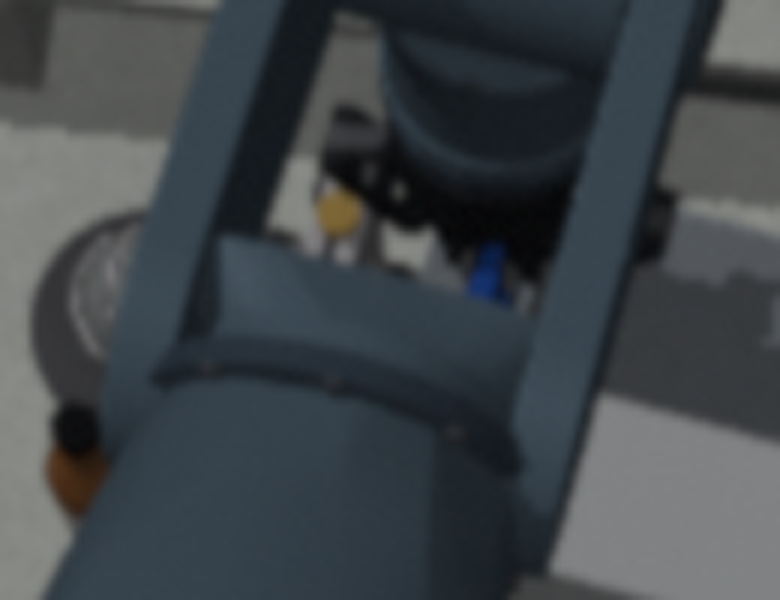

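Run:
```python
from h import *
t=shot("top");s=shot("side");o=ctrl.get_obs()
def enh(im): return cv2.convertScaleAbs(im,alpha=2.2,beta=-60)
fb=fr([.675,.018,0],-8.8)
# clean side crop from s1.png: offset (190,160) scale 6
im=cv2.resize(enh(cv2.imread('pics/s1.png')),None,fx=2,fy=2)[200:800,350:1100]  # scale 12
cr=(190+350/12,160+200/12)
cv2.imwrite('pics/s7a.png',im)
wire(im,s,fb,((-.048,.048),(-.006,.006),(.13,.13)),(0,255,255),cr,12)
wire(im,s,fb,((-.075,.075),(-.035,.035),(0,.13)),(0,255,0),cr,12)
cv2.imwrite('pics/s7b.png',im)
im=cv2.resize(enh(cv2.imread('pics/t1.png')),None,fx=2,fy=2)[20:620*2,650:1250][:900]
im=im[:]
cr=(200+650/12,130+20/12)
wire(im,t,fb,((-.048,.048),(-.006,.006),(.13,.13)),(0,255,255),cr,12)
wire(im,t,fb,((-.075,.075),(-.035,.035),(0,.13)),(0,255,0),cr,12)
cv2.imwrite('pics/t7b.png',im[:600] if 0 else cv2.resize(im,None,fx=.66,fy=.66))
# screen in top
cr=(255,130,305,175);sc=14
im=cv2.resize(enh(t['color'][cr[1]:cr[3],cr[0]:cr[2],::-1]),None,fx=sc,fy=sc,interpolation=cv2.INTER_CUBIC)
e=o['eef_pos'];fs=fr([e[0],e[1],e[2]-.1547-.008],-8.8)
wire(im,t,fs,((-.053,.053),(-.009,.009),(-.02,-.016)),(255,0,255),cr,sc)
wire(im,t,fs,((-.025,.025),(-.005,.005),(-.016,.016)),(255,255,255),cr,sc)
cv2.imwrite('pics/t7c.png',im)
```

```text
(no output)
```

View pics/s7a.png

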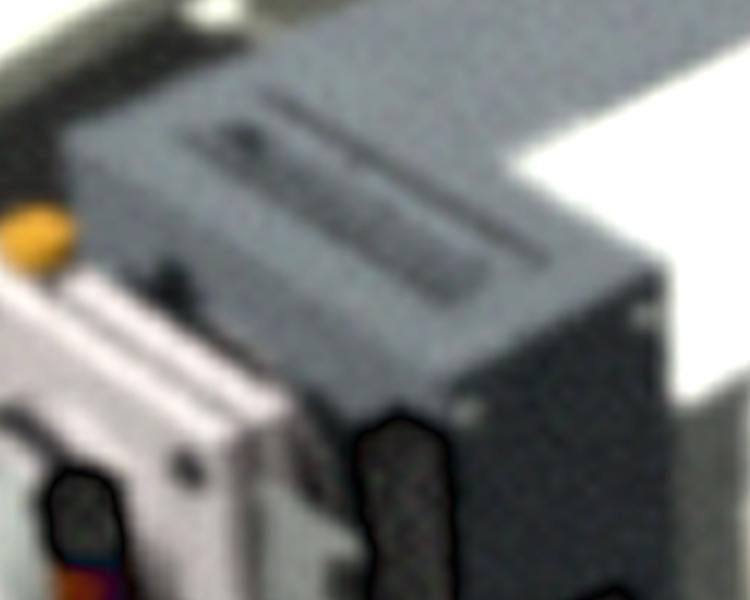

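View pics/s7b.png

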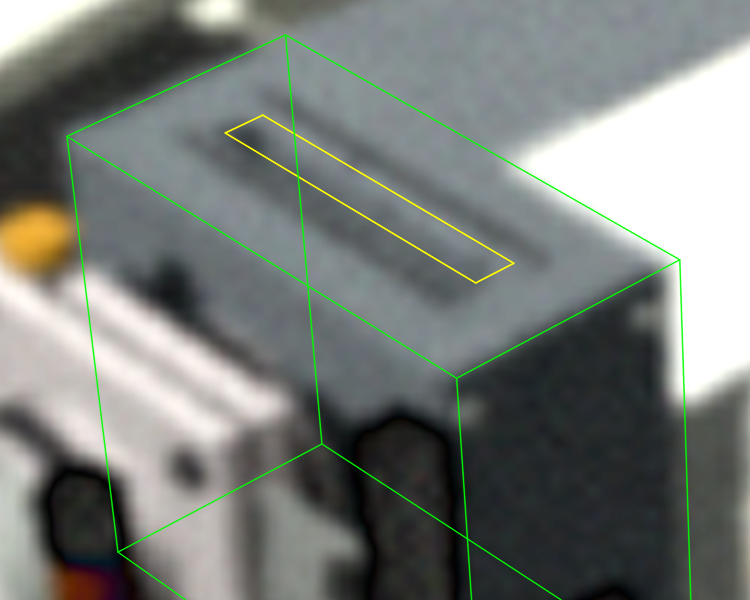

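View pics/t7b.png

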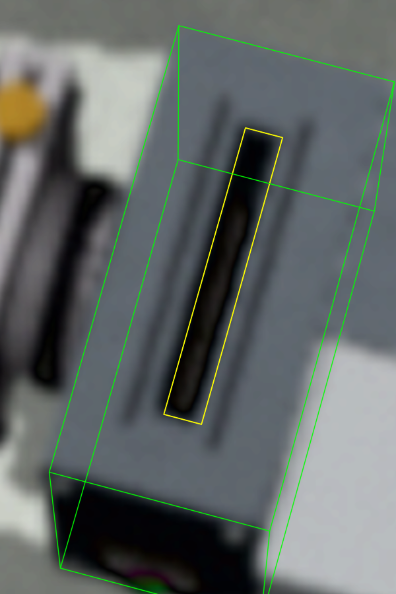

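View pics/t7c.png

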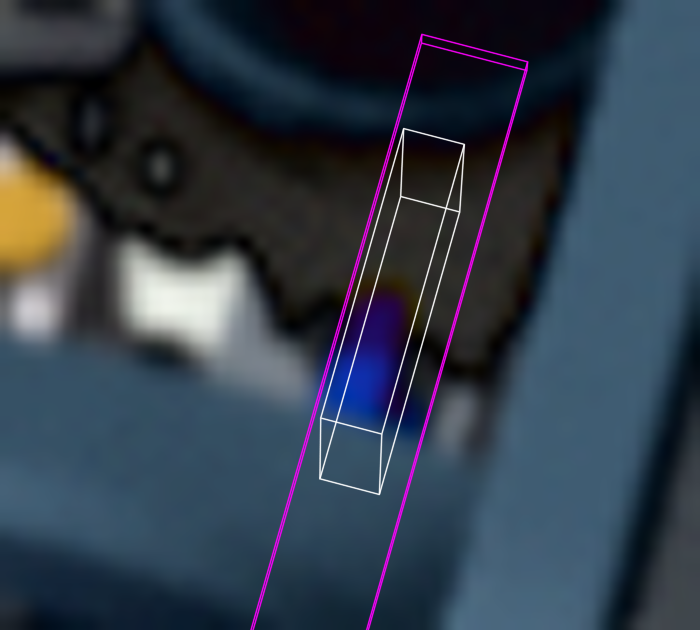

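```bash
python3 - <<'E'
from h import *
t=shot("top");s=shot("side")
S=lambda x,y:onz(s,[(x+350+.5)/12-.5+190,(y+200+.5)/12-.5+160],.13)[:2]
T=lambda x,y:onz(t,[(x+.5)/6-.5+200,(y+.5)/6-.5+130],.13)[:2]
c=np.array([.675,.018]);a=np.radians(-8.8);R=np.array([[np.cos(a),-np.sin(a)],[np.sin(a),np.cos(a)]])
L=lambda p:np.round((R.T@(p-c))*1000,1)
for n,p in dict(TL0=T(495,85),TL1=T(422,328),TR0=T(560,100),TR1=T(488,347),Tslot0=T(519,108),Tslot1=T(460,322),SR0=S(265,95),SR1=S(548,264),SL0=S(185,130),SL1=S(445,303),corner=S(660,268),front=S(450,383),left=S(65,135),back=S(283,32)).items(): print(n,L(p))
E
python3 - <<'E'
import cv2
im=cv2.imread('pics/s7a.png')
g=cv2.cvtColor(im,cv2.COLOR_BGR2GRAY)[60:340,150:600]
g=cv2.GaussianBlur(g,(0,0),4)
g=cv2.convertScaleAbs(g,alpha=3.2,beta=-260)
cv2.imwrite('pics/s8.png',cv2.resize(g,None,fx=1.7,fy=1.7))
E
```

```text
TL0 [55.3 14.6]
TL1 [-52.7  15.9]
TR0 [ 56.1 -13. ]
TR1 [-53.3 -12. ]
Tslot0 [48.3  2.4]
Tslot1 [-46.2   1.7]
SR0 [ 55.  -12.4]
SR1 [-54.3 -11.5]
SL0 [56.  12.3]
SL1 [-49.6  16.8]
corner [-74.5 -29.2]
front [-75.6  37.4]
left [75.6 35. ]
back [ 76.4 -35.4]
```

View pics/s8.png

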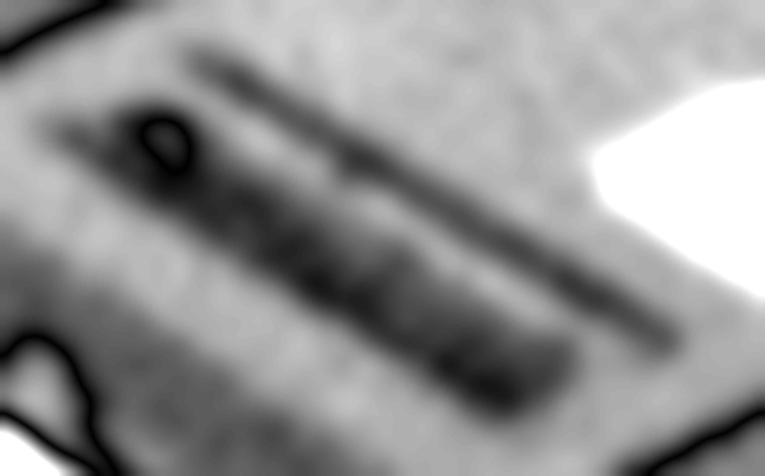

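Both cameras put the slot at about +1.4 mm in y and +0.8 mm in x from my estimate, with yaw near -9.2°. I'll correct for that and lower with force checks.

```bash
python3 -m handwheel '[{"offset":[0.0011,-0.0014,0],"spin":0.4,"grip":0},{"offset":[0.0011,-0.0014,0.005],"spin":0.4,"grip":0},{"offset":[0.0011,-0.0014,0.01],"spin":0.4,"grip":0},{"offset":[0.0011,-0.0014,0.013],"spin":0.4,"grip":0},{"offset":[0.0011,-0.0014,0.016],"spin":0.4,"grip":0},{"offset":[0.0011,-0.0014,0.016],"spin":0.4,"grip":0},{"offset":[0.0011,-0.0014,0.016],"spin":0.4,"grip":0}]'
python3 - <<'E'
from h import *
s=shot("side");o=ctrl.get_obs();print(o['eef_pos'],o['wrist_force'],o['torque'])
save(s,'s9.png',8,(215,140,305,215))
E
```

```text
time_s: 9.9
eef_pos: [0.6759, 0.0193, 0.3843]
eef_rot: [0.0, 0.997, -0.08, 0.0]
wrist_force: [-1.0, -0.2, -0.9]
opening: 0.101
[0.67590038 0.01924424 0.3844275 ] [-0.33117924 -0.3328907  -2.30606862] [-0.02926243 -0.05998622  0.02194535]
```

View pics/s9.png

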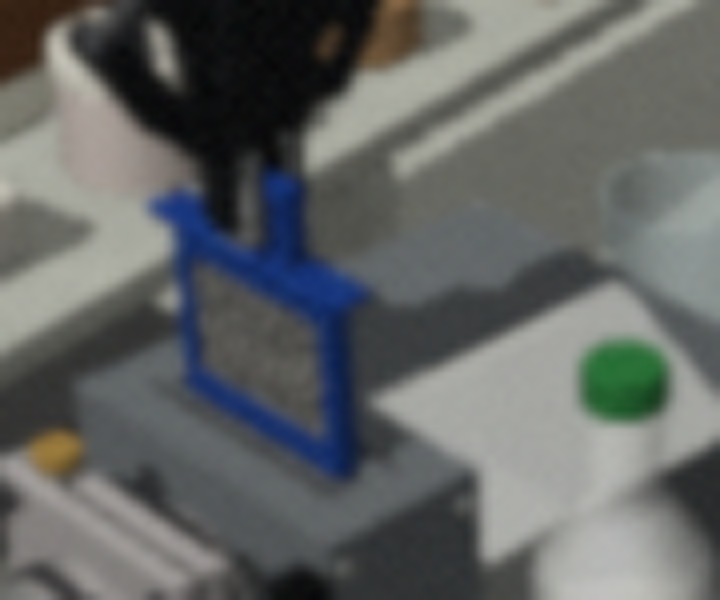

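The screen's bottom edge sits over the slot with no contact force, so I'll keep going in small steps.

```bash
python3 -m handwheel '[{"offset":[0,0,0.003],"spin":0,"grip":0},{"offset":[0,0,0.006],"spin":0,"grip":0},{"offset":[0,0,0.008],"spin":0,"grip":0},{"offset":[0,0,0.008],"spin":0,"grip":0}]'
python3 - <<'E'
from h import *
s=shot("side");o=ctrl.get_obs();print(o['eef_pos'],o['wrist_force'],o['torque'])
save(s,'s10.png',8,(215,140,305,215))
E
```

```text
time_s: 10.45
eef_pos: [0.6758, 0.0193, 0.3758]
eef_rot: [-0.0, 0.997, -0.08, -0.0]
wrist_force: [0.6, 0.0, -1.6]
opening: 0.106
[0.67582408 0.01928614 0.37602722] [ 0.23989009 -0.60010822 -1.37193492] [-0.03646566 -0.01784464  0.0442425 ]
```

View pics/s10.png

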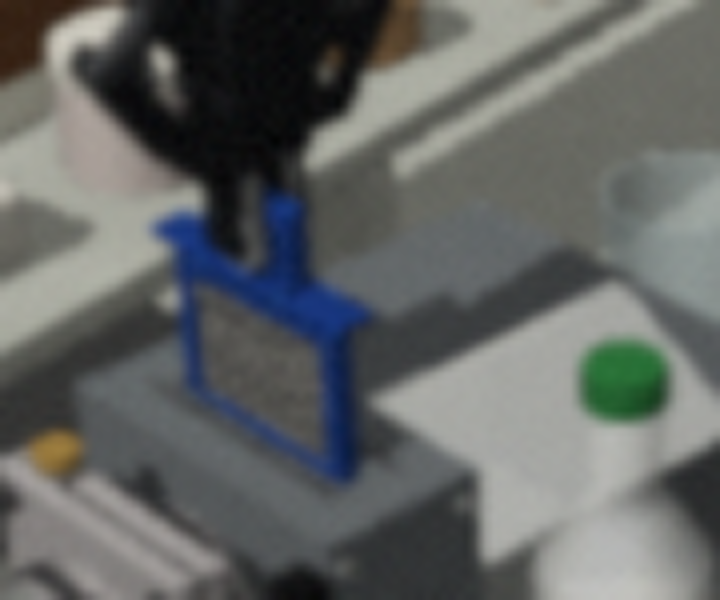

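The bottom bar is disappearing into the slot with no force, so it's in. Next, 50 mm more.

```bash
python3 -m handwheel '[{"offset":[0,0,0.004],"spin":0,"grip":0},{"offset":[0,0,0.01],"spin":0,"grip":0},{"offset":[0,0,0.018],"spin":0,"grip":0},{"offset":[0,0,0.026],"spin":0,"grip":0},{"offset":[0,0,0.034],"spin":0,"grip":0},{"offset":[0,0,0.042],"spin":0,"grip":0},{"offset":[0,0,0.048],"spin":0,"grip":0},{"offset":[0,0,0.05],"spin":0,"grip":0},{"offset":[0,0,0.05],"spin":0,"grip":0}]'
python3 - <<'E'
from h import *
s=shot("side");o=ctrl.get_obs();print(o['eef_pos'],o['wrist_force'],o['torque'])
save(s,'s11.png',8,(215,140,305,215))
E
```

```text
time_s: 11.62
eef_pos: [0.6759, 0.0193, 0.3262]
eef_rot: [-0.0, 0.997, -0.08, 0.0]
wrist_force: [0.6, 0.3, -2.1]
opening: 0.103
[0.67594071 0.01926503 0.32645056] [-0.1718911   0.15830363 -2.26647222] [-0.01363289 -0.01250809  0.05215898]
```

View pics/s11.png

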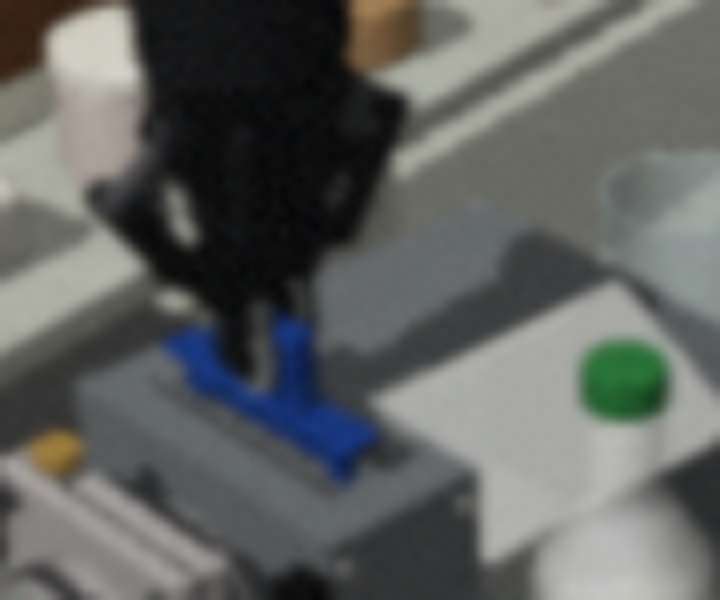

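Sliding freely, with about 13 mm to go. I'll lower slowly until the force shows contact.

```bash
python3 -m handwheel '[{"offset":[0,0,0.003],"spin":0,"grip":0},{"offset":[0,0,0.006],"spin":0,"grip":0},{"offset":[0,0,0.009],"spin":0,"grip":0},{"offset":[0,0,0.011],"spin":0,"grip":0},{"offset":[0,0,0.012],"spin":0,"grip":0},{"offset":[0,0,0.012],"spin":0,"grip":0}]'
python3 -m handwheel '[{"offset":[0,0,0.001],"spin":0,"grip":0},{"offset":[0,0,0.001],"spin":0,"grip":0}]'
```

```text
time_s: 12.42
eef_pos: [0.6758, 0.0193, 0.3141]
eef_rot: [-0.0, 0.997, -0.08, -0.0]
wrist_force: [1.3, -0.1, -2.2]
opening: 0.104
time_s: 12.68
eef_pos: [0.6759, 0.0193, 0.3132]
eef_rot: [0.0, 0.997, -0.08, 0.0]
wrist_force: [-0.8, 0.9, -2.0]
opening: 0.106
```

```bash
python3 -m handwheel '[{"offset":[0,0,0.001],"spin":0,"grip":0},{"offset":[0,0,0.001],"spin":0,"grip":0}]'; python3 -m handwheel '[{"offset":[0,0,0.001],"spin":0,"grip":0},{"offset":[0,0,0.001],"spin":0,"grip":0}]'
```

```text
time_s: 12.92
eef_pos: [0.6759, 0.0193, 0.3131]
eef_rot: [0.0, 0.997, -0.08, 0.0]
wrist_force: [-2.3, 1.0, 6.2]
opening: 0.104
time_s: 13.18
eef_pos: [0.6759, 0.0193, 0.3131]
eef_rot: [0.0, 0.997, -0.08, 0.0]
wrist_force: [-6.2, 0.1, 10.5]
opening: 0.103
```

Contact at TCP z = 0.3131, where 0.3127 was expected, so the cap is on the casing. Releasing now.

```bash
python3 -m handwheel '[{"offset":[0,0,-0.001],"spin":0,"grip":0.06},{"offset":[0,0,-0.001],"spin":0,"grip":0.2},{"offset":[0,0,-0.001],"spin":0,"grip":0.3},{"offset":[0,0,-0.001],"spin":0,"grip":0.4},{"offset":[0,0,-0.001],"spin":0,"grip":0.4},{"offset":[0,0,-0.001],"spin":0,"grip":0.4}]'
python3 -m handwheel '[{"offset":[0,0,-0.01],"spin":0,"grip":0.4},{"offset":[0,0,-0.03],"spin":0,"grip":0.4},{"offset":[0,0,-0.06],"spin":0,"grip":0.4},{"offset":[0,0,-0.09],"spin":0,"grip":0.4},{"offset":[0,0,-0.12],"spin":0,"grip":0.4},{"offset":[0,0,-0.13],"spin":0,"grip":0.4},{"offset":[0,0,-0.13],"spin":0,"grip":0.4}]'
python3 - <<'E'
from h import *
s=shot("side");t=shot("top")
save(s,'s12.png',6,(190,150,320,250));save(t,'t12.png',1.4)
fb=fr([.676,.0193,0],-9.2)
cr=(190,150,320,250);im=cv2.imread('pics/s12.png')
wire(im,s,fb,((-.053,.053),(-.009,.009),(.13,.134)),(0,255,255),cr,6)
wire(im,s,fb,((-.025,.025),(-.005,.005),(.134,.166)),(0,255,0),cr,6)
cv2.imwrite('pics/s12b.png',im)
print(ctrl.get_obs()['eef_pos'],landmark_of(s,'screen_blue_tab'),landmark_of(s,'gate_pull'),proj(s,fb([0,0,.15])))
E
```

```text
time_s: 13.92
eef_pos: [0.6758, 0.0193, 0.3121]
eef_rot: [-0.0, 0.997, -0.08, -0.0]
wrist_force: [-0.2, 0.3, -0.4]
opening: 0.402
time_s: 14.8
eef_pos: [0.6759, 0.0193, 0.4435]
eef_rot: [0.0, 0.997, -0.08, 0.001]
wrist_force: [-0.2, 0.3, -0.5]
opening: 0.398
[0.67556697 0.01926822 0.44098413] [{'uv': [245.8, 187.4], 'confidence': 0.62}] [{'uv': [250.6, 211.3], 'confidence': 0.78}] [248.162489   186.81161709]
```

View pics/s12.png

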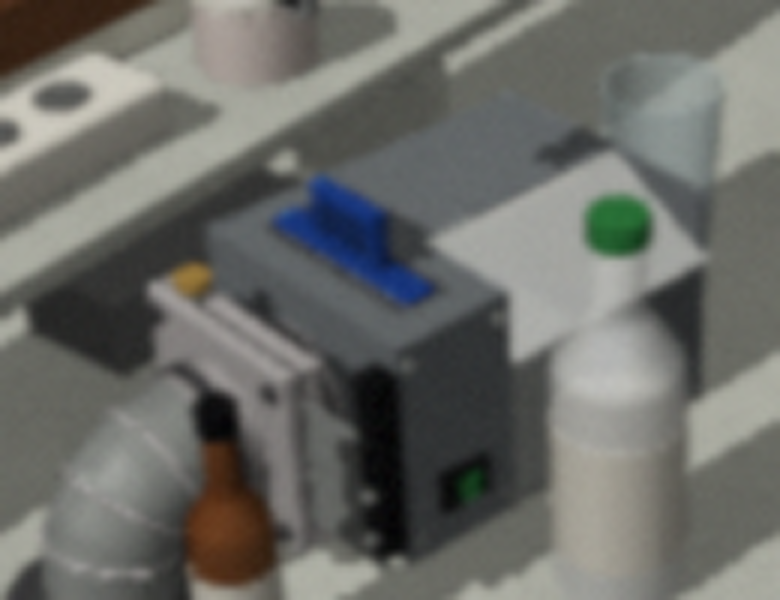

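View pics/s12b.png

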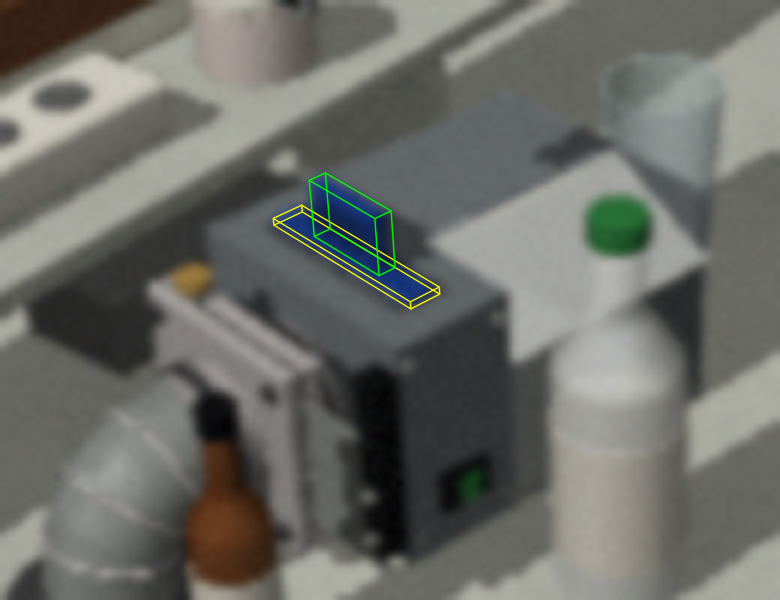

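View pics/t12.png

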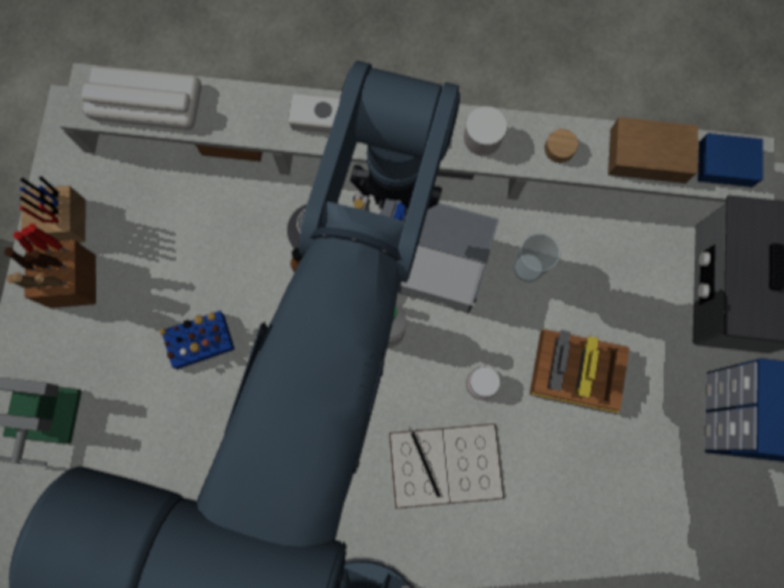

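The blue screen is home, with its cap flat on the casing and matching the wireframe, and the gate is untouched. Next I need the gate's current opening from wireframe overlays.

Run:
```python
from h import *
t=shot("top");s=shot("side")
def enh(im): return cv2.convertScaleAbs(im,alpha=2.5,beta=-30)
fb=fr([.676,.0193,0],-9.2)
rows=[]
for g in (.006,.009,.012):
    b=((-.107-g,-.091-g),(.066,.082),(.054,.154))
    cr=(230,195,270,245);sc=9
    im=cv2.resize(enh(s['color'][cr[1]:cr[3],cr[0]:cr[2],::-1]),None,fx=sc,fy=sc,interpolation=cv2.INTER_CUBIC)[:, :360]
    wire(im,s,fb,b,(0,255,255),cr,sc)
    cr=(228,180,268,212)
    src=cv2.imread('pics/t1.png');x0,y0=(228-200)*6,(180-130)*6
    im2=enh(cv2.resize(src[y0:y0+192,x0:x0+240],None,fx=1.5,fy=1.5,interpolation=cv2.INTER_CUBIC))
    im2=cv2.resize(im2,(360,288))
    wire(im2,t,fb,b,(0,255,255),cr,9)
    rows.append(np.vstack([im[:450],im2]))
o=np.hstack(rows);o=cv2.resize(o,None,fx=.74,fy=.74)
cv2.imwrite('pics/g1.png',o);print(o.shape)
```

```text
(546, 799, 3)
```

View pics/g1.png

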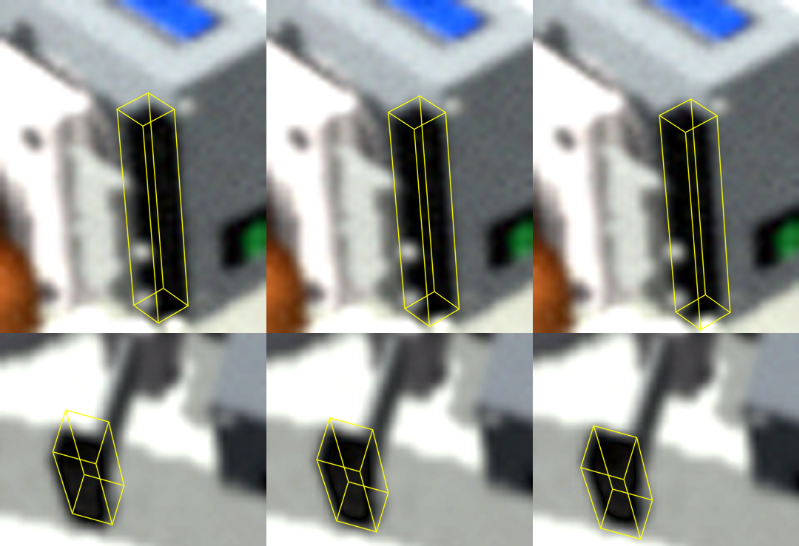

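The opening is about 10 mm (side view 8.5, top view 11.5). I'll grip the bar with the jaws along the slide axis (spin −90°) so its position can be read from the TCP.

```bash
python3 -m handwheel '[{"offset":[-0.008,-0.005,0],"spin":-8,"grip":0.42},{"offset":[-0.022,-0.015,0],"spin":-18,"grip":0.42},{"offset":[-0.036,-0.025,0],"spin":-28,"grip":0.42},{"offset":[-0.05,-0.034,0.005],"spin":-38,"grip":0.42},{"offset":[-0.064,-0.043,0.01],"spin":-48,"grip":0.42},{"offset":[-0.078,-0.053,0.015],"spin":-58,"grip":0.42},{"offset":[-0.09,-0.061,0.025],"spin":-68,"grip":0.42},{"offset":[-0.1,-0.068,0.035],"spin":-78,"grip":0.42},{"offset":[-0.1086,-0.074,0.041],"spin":-87,"grip":0.42},{"offset":[-0.1086,-0.074,0.041],"spin":-90,"grip":0.42},{"offset":[-0.1086,-0.074,0.041],"spin":-90,"grip":0.42},{"offset":[-0.1086,-0.074,0.041],"spin":-90,"grip":0.42}]'
python3 - <<'E'
from h import *
t=shot("top");s=shot("side");o=ctrl.get_obs();print(o['eef_pos'],o['q'])
save(s,'s13.png',6,(190,140,320,250));save(t,'t13.png',1.4)
E
```

```text
time_s: 16.6
eef_pos: [0.5805, 0.1095, 0.401]
eef_rot: [-0.0, 0.762, 0.648, -0.0]
wrist_force: [0.7, 0.2, -0.1]
opening: 0.422
[0.58047958 0.10946787 0.4011319 ] [-1.43649289e-02  2.18415529e-01  1.56998036e+00 -3.63619570e-05
  1.35328130e+00  1.46196232e-01]
```

View pics/s13.png

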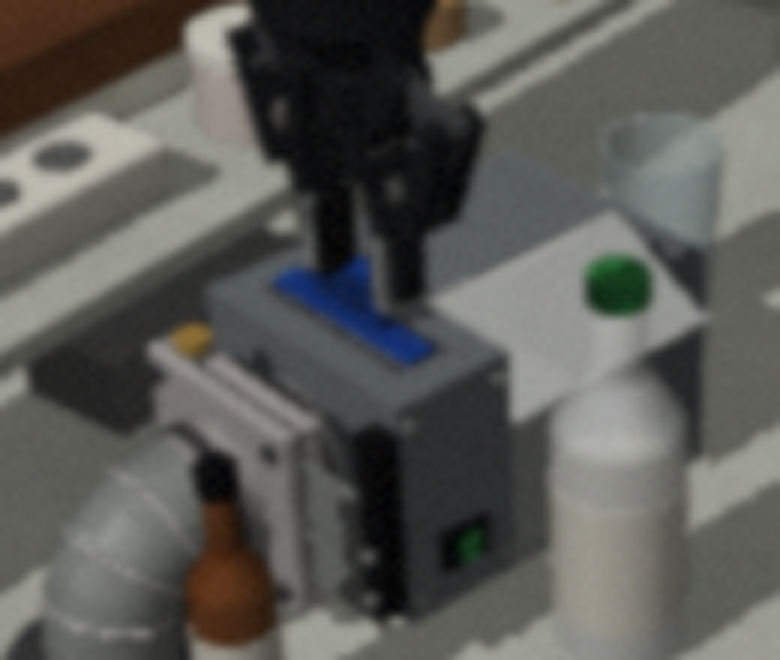

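View pics/t13.png

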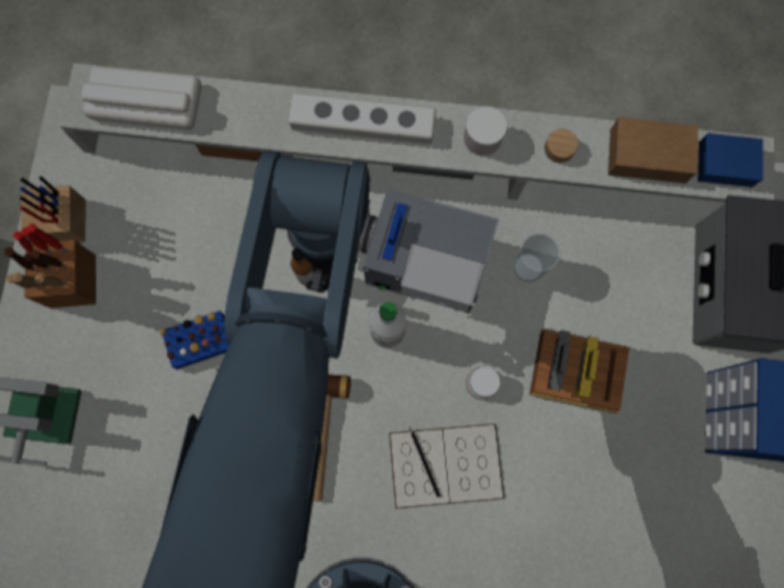

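```bash
python3 -m handwheel '[{"offset":[0,0,0.015],"spin":0,"grip":0.42},{"offset":[0,0,0.035],"spin":0,"grip":0.42},{"offset":[0,0,0.055],"spin":0,"grip":0.42},{"offset":[0,0,0.07],"spin":0,"grip":0.42},{"offset":[0,0,0.07],"spin":0,"grip":0.42}]'
python3 - <<'E'
from h import *
t=shot("top");s=shot("side");o=ctrl.get_obs();print(o['eef_pos'],o['wrist_force'])
save(s,'s14.png',7,(220,155,320,240))
E
```

```text
time_s: 17.32
eef_pos: [0.5798, 0.1096, 0.3293]
eef_rot: [-0.001, 0.761, 0.648, -0.001]
wrist_force: [0.4, -0.6, 0.1]
opening: 0.424
[0.58059343 0.10957673 0.33140946] [ 0.43753537 -0.33604212 -0.70188196]
```

View pics/s14.png

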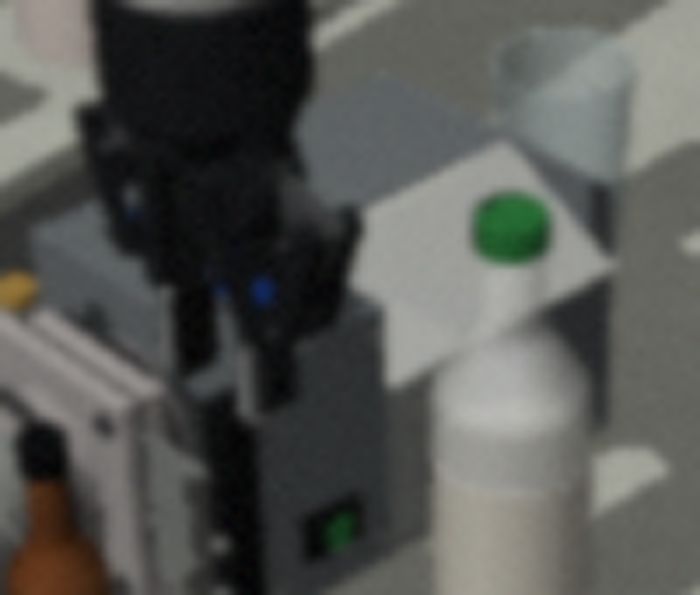

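The fingers at (195,365) and (270,405) straddle the bar top at (230,395). I'll descend and grip.

```bash
python3 -m handwheel '[{"offset":[0,0,0.01],"spin":0,"grip":0.42},{"offset":[0,0,0.02],"spin":0,"grip":0.42},{"offset":[0,0,0.03],"spin":0,"grip":0.42},{"offset":[0,0,0.038],"spin":0,"grip":0.42},{"offset":[0,0,0.041],"spin":0,"grip":0.42},{"offset":[0,0,0.041],"spin":0,"grip":0.42}]'
python3 -m handwheel '[{"offset":[0,0,0],"spin":0,"grip":0.25},{"offset":[0,0,0],"spin":0,"grip":0.2},{"offset":[0,0,0],"spin":0,"grip":0.1},{"offset":[0,0,0],"spin":0,"grip":0},{"offset":[0,0,0],"spin":0,"grip":0},{"offset":[0,0,0],"spin":0,"grip":0}]'
```

```text
time_s: 18.18
eef_pos: [0.5804, 0.1096, 0.2899]
eef_rot: [-0.0, 0.761, 0.648, -0.0]
wrist_force: [-0.4, 0.7, 0.0]
opening: 0.419
time_s: 18.92
eef_pos: [0.5807, 0.1096, 0.2907]
eef_rot: [0.0, 0.761, 0.648, 0.0]
wrist_force: [1.7, -0.5, 4.7]
opening: 0.176
```

```bash
python3 -m handwheel '[{"offset":[0,-0.003,0],"spin":0,"grip":0},{"offset":[0,-0.007,0],"spin":0,"grip":0},{"offset":[0,-0.012,0],"spin":0,"grip":0},{"offset":[0,-0.017,0],"spin":0,"grip":0},{"offset":[0,-0.022,0],"spin":0,"grip":0},{"offset":[0,-0.026,0],"spin":0,"grip":0},{"offset":[0,-0.029,0],"spin":0,"grip":0},{"offset":[0,-0.031,0],"spin":0,"grip":0},{"offset":[0,-0.031,0],"spin":0,"grip":0},{"offset":[0,-0.031,0],"spin":0,"grip":0}]'
python3 - <<'E'
from h import *
t=shot("top");s=shot("side");o=ctrl.get_obs();e=o['eef_pos'];print(e,o['wrist_force'])
print('g',(np.array(e[:2])-[.5901,.1082])@np.array([-.987,.16]))
save(s,'s15.png',8,(215,170,305,245))
E
```

```text
time_s: 20.18
eef_pos: [0.5512, 0.1144, 0.2907]
eef_rot: [0.002, 0.761, 0.648, 0.002]
wrist_force: [9.9, 1.4, -2.3]
opening: 0.176
[0.55117744 0.11442897 0.29076531] [ 8.83248249  0.91242509 -1.26866374]
g 0.03941320112696093
```

View pics/s15.png

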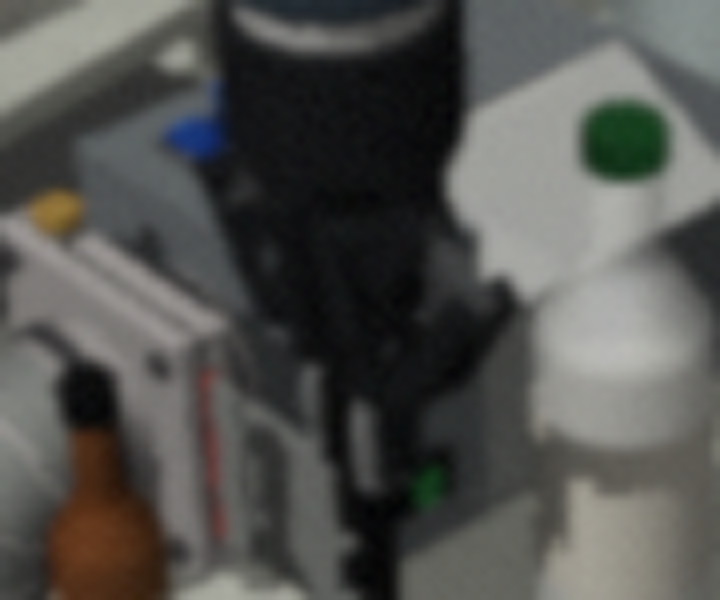

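The red line shows at (210,450), at the frame's lip. I'll unload the arm, let go and retreat upward.

```bash
python3 -m handwheel '[{"offset":[0,0.001,0],"spin":0,"grip":0},{"offset":[0,0.001,0],"spin":0,"grip":0},{"offset":[0,0.001,0],"spin":0,"grip":0.25},{"offset":[0,0.001,0],"spin":0,"grip":0.42},{"offset":[0,0.001,0],"spin":0,"grip":0.42},{"offset":[0,0.001,0],"spin":0,"grip":0.42},{"offset":[0,0.001,0],"spin":0,"grip":0.42}]'
python3 -m handwheel '[{"offset":[0,0,-0.01],"spin":0,"grip":0.42},{"offset":[0,0,-0.03],"spin":0,"grip":0.42},{"offset":[0,0,-0.06],"spin":0,"grip":0.42},{"offset":[0,0,-0.1],"spin":0,"grip":0.42},{"offset":[0,0,-0.14],"spin":0,"grip":0.42},{"offset":[0,0,-0.18],"spin":0,"grip":0.42},{"offset":[0,0,-0.2],"spin":0,"grip":0.42},{"offset":[0,0,-0.2],"spin":0,"grip":0.42}]'
python3 - <<'E'
from h import *
t=shot("top");s=shot("side")
save(s,'s16.png',8,(215,165,305,240));save(t,'t16.png',1.4)
fb=fr([.676,.0193,0],-9.2)
for k in ('gate_pull',):print(landmark_of(s,k),landmark_of(t,k))
def enh(im): return cv2.convertScaleAbs(im,alpha=1.8,beta=-10)
rows=[]
for g in (.036,.040,.044):
    cr=(225,180,275,255);sc=7
    im=cv2.resize(enh(s['color'][cr[1]:cr[3],cr[0]:cr[2],::-1]),None,fx=sc,fy=sc,interpolation=cv2.INTER_CUBIC)
    wire(im,s,fb,((-.107-g,-.091-g),(.066,.082),(.054,.154)),(0,255,255),cr,sc)
    rows.append(im[:, :265])
cv2.imwrite('pics/g2.png',np.hstack(rows))
E
```

```text
time_s: 21.15
eef_pos: [0.5507, 0.1144, 0.2901]
eef_rot: [-0.0, 0.761, 0.648, -0.0]
wrist_force: [0.6, -0.5, 0.8]
opening: 0.422
time_s: 22.15
eef_pos: [0.5509, 0.1144, 0.4929]
eef_rot: [0.002, 0.761, 0.648, 0.002]
wrist_force: [0.4, 0.8, -1.3]
opening: 0.42
[{'uv': [257.6, 216.0], 'confidence': 0.69}] []
```

View pics/s16.png

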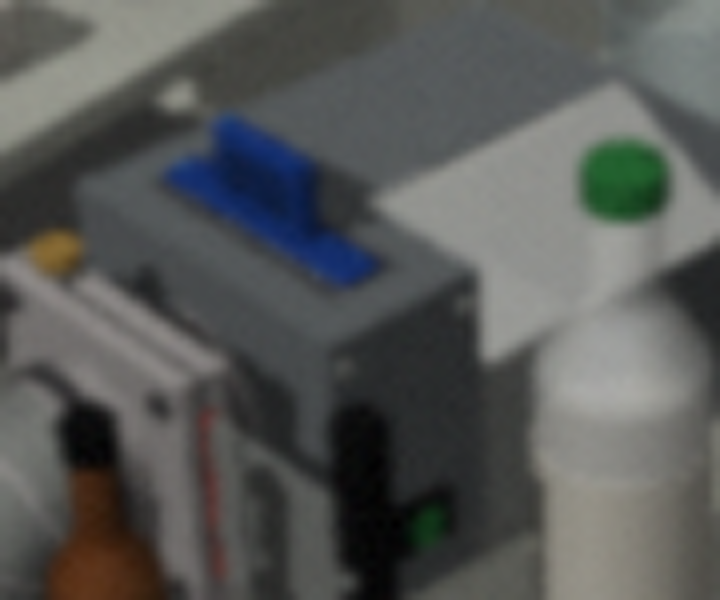

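View pics/g2.png

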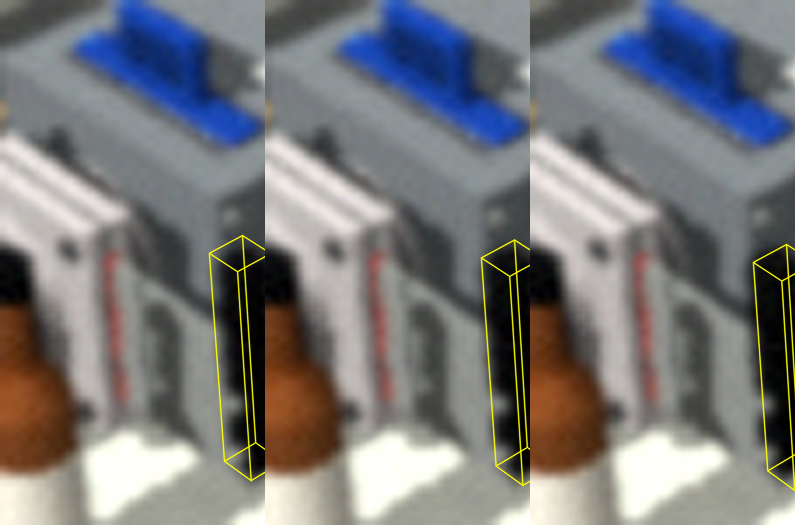

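View pics/t16.png

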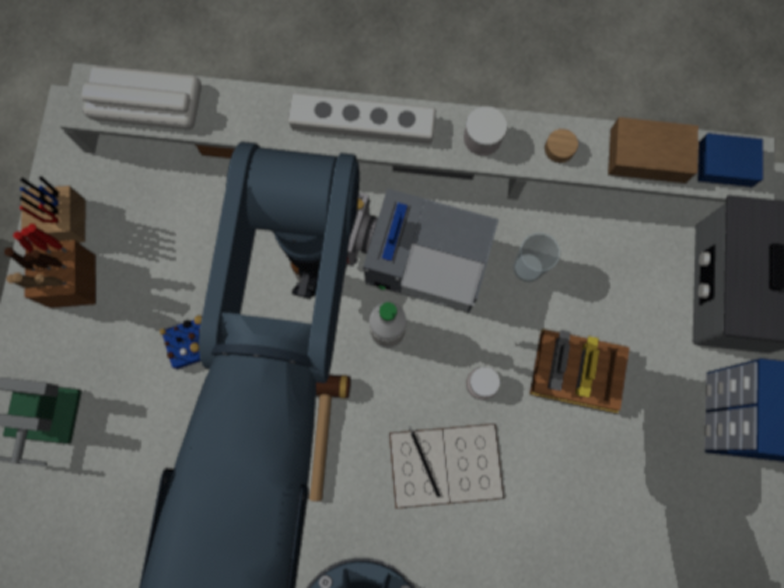

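The red line stands at the lip. One numeric check of its pixel position against the lip projected at x = −55 mm.

Run:
```python
from h import *
s=shot("side")
fb=fr([.676,.0193,0],-9.2)
c=s['color'].astype(int)
red=(c[:,:,0]-(c[:,:,1]+c[:,:,2])//2)
for v in range(217,238,3):
    w=np.clip(red[v,236:250]-12,0,None); print(v,round(float((w*np.arange(236,250)).sum()/max(w.sum(),1)),2),w.sum())
for x in (-.060,-.055,-.050):
  for z in (.1,.07): print(x,z,np.round(proj(s,fb([x,.0755,z])),1))
for g in(.035,.04,.045): print(g,proj(s,fb([-.099-g,.074,.154])))
```

```text
217 240.28 36
220 240.08 13
223 240.67 15
226 240.97 29
229 241.21 28
232 241.5 6
235 241.84 31
-0.06 0.1 [241.9 220.4]
-0.06 0.07 [242.7 228.9]
-0.055 0.1 [240.8 219.6]
-0.055 0.07 [241.6 228.1]
-0.05 0.1 [239.6 218.8]
-0.05 0.07 [240.5 227.4]
0.035 [258.54193926 215.5411149 ]
0.04 [259.80349547 216.35683828]
0.045 [261.0729671  217.17767978]
```

Run:
```python
from h import *
t=shot("top");o=ctrl.get_obs()
for k,z in dict(screen_yellow_tab=.107,screen_grey_tab=.107,water_bottle=0,white_jar=0,tumbler=0,mallet=0).items():
    a=landmark_of(t,k);print(k,[np.round(onz(t,x['uv'],z),3).tolist() for x in a[:1]])
print(o['time_s'],o['wrist_force']);print(ctrl.hand_in())
```

```text
screen_yellow_tab [[0.481, -0.342, 0.107]]
screen_grey_tab [[0.484, -0.292, 0.107]]
water_bottle [[0.514, 0.022, 0.0]]
white_jar [[0.443, -0.172, 0.0]]
tumbler [[0.663, -0.241, 0.0]]
mallet [[0.406, 0.103, 0.0]]
22.45 [-0.23462355  0.28255624  0.34773384]
the job is handed in; nothing more can be done
None
```

The blue screen is home in the dust box slot and the gate stands at the red line. I handed the job in at about 22.5 s; no verdict was reported.

- **Blue screen:** I took it from the rack by its tab and lowered it into the slot with almost no force. The cap met the casing at TCP z 0.3131, where 0.3127 was expected. After I let go, the side view showed the cap flat on the casing, matching the projected outline.
- **Gate:** It started about 9–10 mm ajar. I drew it by the pull bar until the gripper position put it at about 39.4 mm. After release, the red line showed at the frame lip.
- **Disagreement:** The side camera pixels put the red line about 0.7 px from the projected lip. That would mean roughly 37 mm, still within the 5 mm tolerance. I trusted the gripper reading and the visible line.
- **Other objects:** The last landmarks for the other two screens, water bottle, jar and mallet were within about 7 mm of their first readings. The glass read about 15 mm off; the arm never went near it and it looked unmoved, so I put that down to detector noise. I did not re-measure the flux bottle, but it stood upright in the last side view.
- **At hand-in:** The gripper was well clear above the gate, and the wrist force was near zero.

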